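Stop the bottle crate rocking with a wedge

TASK

The crate of bottles on the tasting table rocks because its steel front foot is too short: with your fingertips, push the wooden wedge along the table, thin end first, under that foot until it is snug and the crate no longer rocks, without levering the crate up or shoving it along. Then check by touch: press down firmly on the crate's front ledge in the middle behind the foot, and if it still rocks push the wedge further and press again, so that your last press finds it steady; leave the wedge in place and the crate standing level. Do not pick up or tip the wedge or the crate, and leave the bottle, tumbler and corkscrew alone.

Things in the scene. Friction and masses are not known exactly. Their poses are not given: they have to be found in the camera images.
- crate: Open wooden crate with six bottles, about 4.5 kg, loose, 260 deep (its x), 240 wide (its y), rim 90 mm high, bottle tops 227 (none before x = -9 mm). Origin: centre of that outline at table level, z up. FRONT is -x: a low wooden ledge runs across it there. Underside 40 mm up; it stands level on bearers across its middle and back; at the front only a short steel foot that misses the table
- front_ledge (a point): Middle of the top face of the crate's front ledge, 52 mm above the table: the place to press. The ledge is 240 wide and 60 deep (crate x -190 to -130 mm; this point x = -160, y = 0), the crate's wall rising 38 mm above it at the back. Unwedged, a slow press of 2 to 4 N tips the front down, 4 to 10 mm here, until the foot meets the table; let go, it tips back level. Wedged, it stays
- foot_ball (a point): Centre of the 24 mm steel ball ending the short foot, at crate x = -205, y = 0 mm, under a flat steel bracket (44 wide, to x = -225 mm, underside 35 mm up) that sticks out of the ledge. The ball's lowest point, 12 mm below this, hangs 6 to 12 mm above the table, different each time; the foot does not give. Its threaded stud and nut stand up through the bracket, to 66 mm at most
- wedge: Light-wood wedge, 0.11 kg, 130 long, 60 wide, 24 high at the upright back falling evenly to 3 mm at the thin end. Origin: centre of underside; x points to the THIN end, back face at x = -65 mm; z up. Starts before the crate, thin end towards it. Slides under 2 N till it meets the foot, then the push climbs past 8 N in a few mm as it wedges; over about 20 N levers the crate up. Stays where left
- wedge_face (a point): Point in the middle of the wedge's sloping top face, 13.5 mm above its underside; x down the slope to the thin end, z square to the slope (upward). The foot's ball touches the slope when its centre is 12 mm above it along this z
- sample_bottle: Bystander: small closed green bottle, 62 diameter, 190 high, beside the crate; origin at centre of underside
- tumbler: Bystander: white tasting cup, 68 diameter at the rim, 85 high; origin at centre of underside
- corkscrew: Bystander: folded corkscrew lying flat, 115 long (its x), 18 high; origin at centre of underside

How it is judged:
On the way, in this order (a step that is already met when the one before it is completed fails the run):
1. the wedge sits snug under the foot with the crate level (z of foot_ball in the frame of wedge_face below 0.0135 m and x of foot_ball in the frame of wedge between -0.06 and 0.058 m and y of foot_ball in the frame of wedge between -0.029 and 0.029 m and angle between crate's own z axis and vertical below 0.01 rad and height (world z) of wedge below 0.004 m), for 0.2 s.
2. the fingers press down on the front ledge behind the foot (more than 5 N) and the crate does not rock (all of step 1 and contact force between the fingers and crate above 5 N and z of the grasp point in the frame of crate above 0.045 m and horizontal distance between the grasp point and front_ledge below 0.07 m), for 0.2 s.
At the end, for the whole second after the job is handed in: The wedge lies flat on the table under the foot, its slope within 1.5 mm of the foot's ball, the ball over the wedge's width (29 mm either side of its middle); the crate is level within 0.010 rad, within 25 mm of where it stood, both at rest, and bystanders are within 20 mm of their starts (all of step 1 and linear speed of each of wedge, crate below 0.01 m/s and distance of crate from where it was at the start of the episode below 0.025 m and distance of each of sample_bottle, tumbler, corkscrew from where it was at the start of the episode below 0.02 m); the robot touches nothing.
It fails at once if the wedge is lifted or tipped up (height (world z) of wedge above 0.015 m or angle between wedge's own z axis and vertical above 0.2 rad).
It fails at once if the crate is shoved more than 25 mm, lifted or tipped over (distance of crate from where it was at the start of the episode above 0.025 m or height (world z) of crate above 0.012 m or angle between crate's own z axis and vertical above 0.2 rad).
It fails at once if a bystander is moved or knocked over (distance of any of sample_bottle, tumbler, corkscrew from where it was at the start of the episode above 0.02 m or angle between any of sample_bottle, tumbler, corkscrew's own z axis and vertical above 0.3 rad).
It also fails if it takes over 51 s, if anything falls off the work surface, if the arm or the gripper's body presses on something with over 40 N, if the wrist force passes 120 N, or if a joint passes its speed limit or range.

ROBOT

A 7-joint arm with a two-finger parallel gripper is mounted at the origin on the work surface. World frame = base frame: x ahead of the robot, y to its left, z up, the work surface at z = 0. Lengths are in m, angles in rad, forces in N, time in s.
With the tool pointing down it reaches from about 0.35 to 0.9 m from the base axis. Payload 8.1 kg.
Tool frame: the origin (TCP) lies at the very end of the fingers, on their centre line; the grasp point (between the pads) lies 19 mm behind it; z points along the fingers, y is the line along which they close (so a half turn about z gives the same grasp; the last joint's range is limited). The gripper opens to 92 mm and grips with 3 to 60 N. Pads are 19 mm wide; open, the fingers measure 130 mm over their backs; the gripper's body (75 mm by 190 mm) begins 47 mm behind the grasp point.
Start: joints at [-1.452, 0.434, 0.025, 1.573, -0.012, 1.134, -0.075], TCP at [0.138, 0.61, 0.227] pointing down, gripper open.
Joint ranges: [-2.62, 2.62], [-0.44, 2.09], [-1.27, 1.32], [0.08, 2.57], [-1.32, 4.46], [0.12, 2], [-2.74, 2.74]. Speed limits (rad/s): [2.22, 2.22, 3.01, 3.01, 3.14, 3.14, 3.14].

INTERFACE

Orientations are given as a rotation vector (axis times angle).
In Python, from cell import arm gives the robot as it stands.
- The arm moves only by the tool jog_arm, never from a script. Its argument "rows" is a list of rows, each a list of 3 entries, a list of its own where there are three numbers: the shift along the world's x, y, z in cm, then the turn, a rotation vector about the world's x, y, z in degrees, then the opening, from 0 (shut) to 1 (fully open). A call has 1 to 8 rows; each row is the pose to reach, as a shift and turn from the pose commanded when the call began; what a row does not reach only later rows make up. A row lasts 1/8 s, in which the tool goes at most 62.5 mm and 10.7 degrees, less where a joint would pass 70% of its speed; a pose out of reach is approached as far as the arm can. A call with a gripper value outside its range is refused whole. The fingers move at their own pace and stop on an object; "newtons" is the grip in N (left out, the last holds). Time passes only in rows, so rows that repeat a pose let the fingers close. It gives the time, the measured TCP pose, the force, the opening and the grip force at its end, in the units of the state.
- arm.observe(): the state, without advancing time (a new reading comes with each control period).
- arm.get_image(name): name is "scene" or "top" or "wrist"; returns a dict with "img" (480x640x3 uint8, red, green, blue), "depth" (480x640 float32, m along the optical axis (not along the pixel's ray), 0 where there is no reading), "fx", "fy", "cx", "cy" (pixels), "rvec" (rotation vector, rad) and "tvec" (3), from world to camera coordinates, as OpenCV has them; the wrist camera has in their place "mount" (4x4, takes a point from camera to tool coordinates, whose origin is the TCP and whose axes are the flange's). Camera axes: x right, y down, z forward; pixel columns grow to the right and rows downward; lengths in m; the calibration is good to about 2 mm. The wrist camera is an equidistant fisheye: a pixel r from the principal point sees the ray r / f radians off the axis. A picture is of the moment at which its call begins: read the wrist's pose just before it.
- arm.sign_off(): hands the job in; it is judged then, once.
The state is a dict: "clock": time; "joints": joint angles; "dq": joint speeds; "joint_efforts": joint torques, N m; "position": TCP position; "ee_rot": TCP orientation; "force": force on the tool from outside, world axes, zero at the start; "ft_torque": the same for the moment, N m; "width": opening from 0.0 (shut) to 1.0 (fully open); "gripper_force": force on a finger pad.
Only numpy, scipy, OpenCV 4.12 (cv2) and the standard library are available. Lean on these libraries where they do the work, as an engineer would, in place of code of your own. Each camera call takes 0.05 s, during which the arm holds its last target. There are 200 camera calls.

## Working session

There is one attempt and no reset: what is moved stays moved. The work goes in short steps, Python scripts to look and compute and a tool call to move; the robot and the scene stay as the last step left them, time stands still between calls to the robot, and variables do not carry over. Pictures are saved under pics/ and viewed, at most 10 in all, crops included, and the job is handed in when it is done.

Besides the shell and the picture viewer there is one more tool, called in YAML: its name, and indented under it one key for each argument. jog_arm: Moves the arm, as the interface text tells. Its arguments: {"type":"object","properties":{"rows":{"type":"array","items":{"type":"array"}},"newtons":{"type":"number"}},"required":["rows"]}

```bash
mkdir -p pics; cat > h.py <<'E'
import numpy as np, cv2
from cell import arm
def cloud(d):
    h,w=d["depth"].shape; u,v=np.meshgrid(np.arange(w),np.arange(h)); z=d["depth"]
    c=np.stack([(u-d["cx"])/d["fx"]*z,(v-d["cy"])/d["fy"]*z,z],-1)
    R=cv2.Rodrigues(np.array(d["rvec"],float))[0]
    return (c-np.array(d["tvec"]).ravel())@R
E
python3 - <<'E'
from h import *
import pickle
for n in("top","scene"):
    d=arm.get_image(n); pickle.dump(d,open(f"{n}.pkl","wb")); cv2.imwrite(f"pics/{n}0.png",d["img"][:,:,::-1])
    p=cloud(d); print(n,[p[r,c].round(3).tolist() for r,c in((100,100),(240,320),(400,500))])
s=arm.observe(); print(s)
E
```

```text
top [[0.826, 0.39, 0.001], [0.61, 0.03, 0.052], [0.405, -0.234, 0.001]]
scene [[0.279, -1.206, -0.163], [0.659, 0.041, 0.089], [0.668, 0.309, -0.001]]
{'clock': 0.1, 'joints': array([-1.45156682,  0.4351145 ,  0.02497056,  1.57400838, -0.01163255,
        1.13397679, -0.07509221]), 'dq': array([-2.07651788e-04, -1.81316100e-03, -7.73056734e-04, -3.16467359e-03,
       -1.25443445e-03,  1.02053299e-03, -6.23427727e-05]), 'joint_efforts': array([ 2.37817905e-03, -6.69130325e+01,  9.87362489e-01, -3.15147328e+01,
       -6.06073067e-02,  3.76205449e-02,  4.74509238e-05]), 'position': array([0.13744855, 0.60923549, 0.22604662]), 'ee_rot': array([-3.47841970e-01, -3.12221759e+00,  2.13733163e-03]), 'force': array([-0.18714167, -0.50769562, -0.14748233]), 'ft_torque': array([ 0.00500542, -0.0537385 , -0.03956417]), 'gripper_force': 0.0, 'width': 0.9970799970293295}
```

View pics/top0.png

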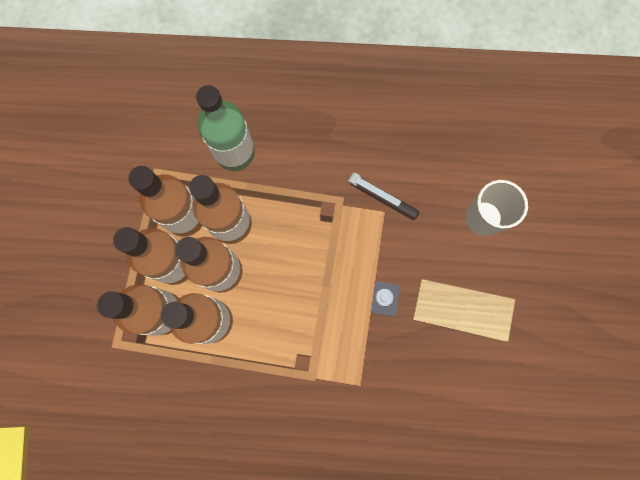

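View pics/scene0.png

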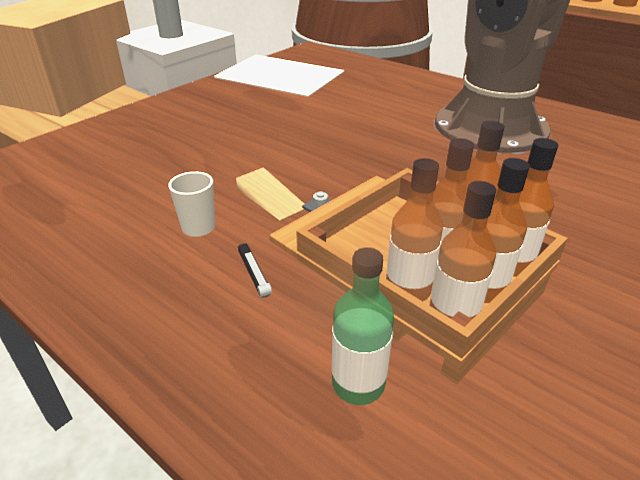

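The top view shows the crate at left with its ledge at about (350,295) and the dark bracket with the nut at (385,298). The wedge is at about (465,310) with its thin end to the left. The tumbler is at (497,208), the corkscrew at (385,195) and the green bottle at (228,135). Image right is world -y and image down is world -x.

```bash
python3 - <<'E'
from h import *
import pickle
d=pickle.load(open("top.pkl","rb")); P=cloud(d); im=d["img"]; hsv=cv2.cvtColor(im,cv2.COLOR_RGB2HSV)
R=cv2.Rodrigues(np.array(d["rvec"],float))[0]; C=-R.T@np.array(d["tvec"]).ravel()
def ray(u,v,z):
    r=R.T@np.array([(u-d["cx"])/d["fx"],(v-d["cy"])/d["fy"],1]); return C+r*(z-C[2])/r[2]
m=np.zeros(im.shape[:2],bool); m[265:355,402:530]=1
print("wedge px",hsv[310,465],"table",hsv[350,420])
w=m&(hsv[...,2]>150)
c=max(cv2.findContours(w.astype(np.uint8),0,2)[0],key=cv2.contourArea)
q=cv2.approxPolyDP(c,6,True)[:,0]
for u,v in q: print("wedge",u,v,ray(u,v,.003 if u<460 else .024).round(4), P[v,u].round(4))
pw=P[w]; A=np.c_[pw[:,:2],np.ones(len(pw))]; k=np.linalg.lstsq(A,pw[:,2],rcond=None)[0]
print("slope dir",k,np.hypot(*k[:2]))
# bracket
b=np.zeros_like(m); b[270:330,365:405]=1
g=b&(hsv[...,1]<110)&(hsv[...,2]<150)
c=max(cv2.findContours(g.astype(np.uint8),0,2)[0],key=cv2.contourArea)
print("bracket",cv2.minAreaRect(c),[ray(u,v,.038).round(4).tolist() for u,v in cv2.boxPoints(cv2.minAreaRect(c))],np.median(P[g],0))
n=b&(hsv[...,2]>150)&(hsv[...,1]<60); v,u=np.where(n);print("nut",u.mean(),v.mean(),P[n].mean(0),P[n][:,2].max())
# ledge corners by colour+height
l=(abs(P[...,2]-.052)<.006); l[:,:315]=0
l&=hsv[...,2]>120
c=max(cv2.findContours(l.astype(np.uint8),0,2)[0],key=cv2.contourArea)
for a in cv2.boxPoints(cv2.minAreaRect(c)): print("ledge",a.round(1),ray(a[0],a[1],.052).round(4))
rim=(abs(P[...,2]-.09)<.005); rim[:,:100]=0;rim[:140]=0;rim[400:]=0;rim[:,360:]=0
c=cv2.convexHull(np.argwhere(rim)[:,::-1].astype(np.float32))
for a in cv2.boxPoints(cv2.minAreaRect(c)): print("rim",a.round(1),ray(a[0],a[1],.09).round(4))
# tumbler, corkscrew extents
t=(P[...,2]>.075); t[:,:460]=0;t[170:250]&=True; t[:160]=0;t[250:]=0
print("tumbler",P[t][:,:2].min(0),P[t][:,:2].max(0))
cs=(P[...,2]>.008)&(P[...,2]<.025); cs[:160]=0;cs[225:]=0;cs[:,:345]=0;cs[:,425:]=0
print("cork",P[cs][:,:2].min(0),P[cs][:,:2].max(0))
E
```

```text
wedge px [ 18  92 220] table [ 11 124 140]
wedge 421 279 [ 0.569  -0.1207  0.003 ] [ 0.5689 -0.1206  0.0034]
wedge 413 319 [ 0.5104 -0.1101  0.003 ] [ 0.5105 -0.1104  0.0007]
wedge 508 341 [ 0.4863 -0.239   0.024 ] [ 0.4867 -0.2465  0.0026]
wedge 515 299 [ 0.5451 -0.2499  0.024 ] [ 0.5473 -0.258   0.002 ]
slope dir [-0.84297642  0.41105703  0.53640841] 0.9378577285103625
bracket ((385.27691650390625, 298.4695739746094), (25.446321487426758, 33.192813873291016), 7.765166282653809) [[0.5135, -0.0453, 0.038], [0.5592, -0.05, 0.038], [0.5563, -0.0852, 0.038], [0.5107, -0.0801, 0.038]] [ 0.530455   -0.0665291   0.04063734]
nut 384.26160337552744 296.9535864978903 [ 0.53475017 -0.06100195  0.06180013] 0.7502642557984123
ledge [315.3 378.9] [0.4231 0.0254 0.052 ]
ledge [342.1 204.8] [0.6619 0.0012 0.052 ]
ledge [387.  211.7] [ 0.6552 -0.0624  0.052 ]
ledge [360.3 385.8] [ 0.4175 -0.0341  0.052 ]
rim [111.6 347.1] [0.4506 0.2838 0.09  ]
rim [148.6 124. ] [0.7522 0.2739 0.09  ]
rim [351.7 157.7] [ 0.7184 -0.0079  0.09  ]
rim [314.7 380.8] [0.4236 0.0256 0.09  ]
tumbler [ 0.47433574 -0.2464549 ] [0.69938756 0.01757121]
cork [ 0.65668137 -0.11454504] [ 0.72263893 -0.00530512]
```

jog_arm:
  rows:
    - [[0, 0, 8], [0, 0, 0], 0.25]
    - [[0, -10, 12], [0, 0, -10], 0.25]
    - [[10, -30, 12], [0, 0, -30], 0.25]
    - [[20, -50, 12], [0, 0, -50], 0.25]
    - [[30, -70, 12], [0, 0, -70], 0.25]
    - [[37, -89, 12], [0, 0, -88], 0.25]
    - [[37, -89, 12], [0, 0, -88], 0.25]
    - [[37, -89, 12], [0, 0, -88], 0.25]

```text
clock: 1.1
position: [0.2897, 0.211, 0.3352]
ee_rot: [-2.173, -2.269, -0.0]
force: [1.3, 0.1, 0.6]
width: 0.254
gripper_force: 0.0
```

jog_arm:
  rows:
    - [[3, -6, 0], [0, 0, -10], 0.25]
    - [[10, -22, 0], [0, 0, -13], 0.25]
    - [[22, -49, 0], [0, 0, -13], 0.25]
    - [[22, -49, 0], [0, 0, -13], 0.25]
    - [[22, -49, 0], [0, 0, -13], 0.25]
    - [[22, -49, 0], [0, 0, -13], 0.25]
    - [[22, -49, 0], [0, 0, -13], 0.25]
    - [[22, -49, 0], [0, 0, -13], 0.25]

```text
clock: 2.1
position: [0.4929, -0.2372, 0.3351]
ee_rot: [2.408, 2.017, -0.002]
force: [0.6, 1.8, 1.7]
width: 0.253
gripper_force: 0.0
```

jog_arm:
  rows:
    - [[1, -4, 0], [0, 0, 0], 0.25]
    - [[1, -4, -5], [0, 0, 0], 0.25]
    - [[1, -4, -10], [0, 0, 0], 0.25]
    - [[1, -4, -10], [0, 0, 0], 0.25]

```text
clock: 2.6
position: [0.4998, -0.2745, 0.2329]
ee_rot: [-2.406, -2.011, 0.005]
force: [-0.1, -0.7, 0.3]
width: 0.253
gripper_force: 0.0
```

```bash
python3 - <<'E'
from h import *
import pickle
s=arm.observe(); print(s["position"],s["ee_rot"],s["joints"].round(2),s["force"])
d=pickle.load(open("top.pkl","rb")); P=cloud(d)
for n,(r0,r1,c0,c1,zl,zh) in dict(tumbler=(175,245,460,535,.07,.1),cork=(165,225,340,425,.006,.025),bottle=(80,175,190,260,.1,.2)).items():
    q=P[r0:r1,c0:c1].reshape(-1,3); q=q[(q[:,2]>zl)&(q[:,2]<zh)]; print(n,np.percentile(q,1,0).round(3),np.percentile(q,99,0).round(3))
d=arm.get_image("top"); cv2.imwrite("pics/top1.png",d["img"][:,:,::-1])
E
```

```text
[ 0.49975138 -0.27451153  0.23286856] [-2.40633797 -2.01106875  0.00490287] [-0.29  0.49  1.03  1.75 -0.45  1.17  0.7 ] [-0.11936143 -0.65129456  0.30707404]
tumbler [ 0.633 -0.245  0.07 ] [ 0.698 -0.18   0.088]
cork [ 0.659 -0.112  0.007] [ 0.719 -0.009  0.022]
bottle [0.719 0.139 0.102] [0.771 0.195 0.192]
```

jog_arm:
  rows:
    - [[1, -0.7, -5], [0, 0, 0], 0.25]
    - [[1, -0.7, -11], [0, 0, 0], 0.25]
    - [[1, -0.7, -16], [0, 0, 0], 0.25]
    - [[1, -0.7, -19.5], [0, 0, 0], 0.25]
    - [[1, -0.7, -19.5], [0, 0, 0], 0.25]
    - [[1, -0.7, -19.5], [0, 0, 0], 0.25]

```text
clock: 3.4
position: [0.5134, -0.2841, 0.0434]
ee_rot: [2.407, 2.013, 0.002]
force: [0.7, -0.0, 0.2]
width: 0.255
gripper_force: 0.0
```

```bash
python3 - <<'E'
from h import *
s=arm.observe(); print(s["position"],s["ee_rot"],s["joints"].round(2),s["force"])
E
```

```text
[ 0.51337409 -0.2840593   0.04337709] [2.40668175e+00 2.01344064e+00 2.13422038e-03] [-0.12  0.72  0.81  1.9  -0.7   0.83  0.89] [ 0.68106147 -0.03749565  0.17826962]
```

jog_arm:
  rows:
    - [[-0.5, 0, -1.5], [0, 0, 0], 0.25]
    - [[-0.5, 0, -3.1], [0, 0, 0], 0.25]
    - [[-0.5, 0, -3.1], [0, 0, 0], 0.25]
    - [[-0.3, 1, -3.1], [0, 0, 0], 0.25]
    - [[-0.1, 2, -3.1], [0, 0, 0], 0.25]
    - [[-0.1, 2, -3.1], [0, 0, 0], 0.25]

```text
clock: 4.15
position: [0.5113, -0.2614, 0.0098]
ee_rot: [2.408, 2.018, 0.001]
force: [0.5, 0.2, -0.1]
width: 0.249
gripper_force: 0.0
```

```bash
python3 - <<'E'
from h import *
s=arm.observe(); print(s["position"],s["ee_rot"],s["force"])
d=arm.get_image("scene"); cv2.imwrite("pics/sc1.png",cv2.resize(d["img"][90:290,150:420,::-1],None,fx=2.5,fy=2.5))
E
```

```text
[ 0.51128778 -0.26139335  0.0098475 ] [2.40782690e+00 2.01779363e+00 9.02624015e-04] [ 0.47951671  0.20546913 -0.07182047]
```

View pics/sc1.png

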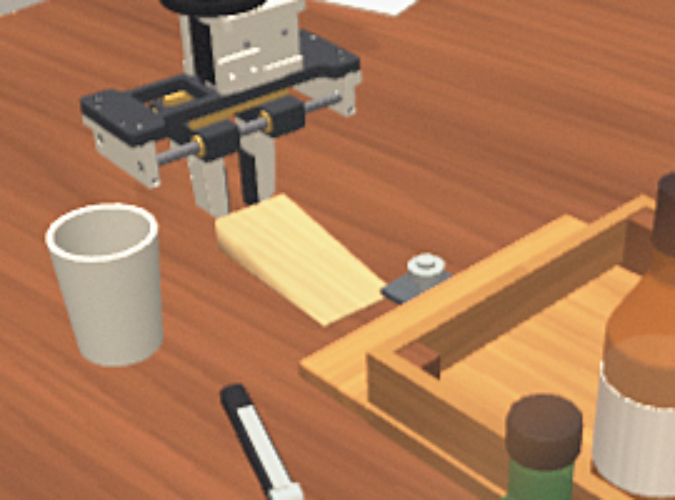

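The fingers are open 23 mm and stand just behind the wedge's back, at about (240,210) in the crop. The gripper body clears the tumbler. I'll start the push.

jog_arm:
  rows:
    - [[0.1, 0.8, 0], [0, 0, 0], 0.25]
    - [[0.2, 1.5, 0], [0, 0, 0.5], 0.25]
    - [[0.35, 2.2, 0], [0, 0, 1.5], 0.25]
    - [[0.5, 2.9, 0], [0, 0, 2.5], 0.25]
    - [[0.65, 3.6, 0], [0, 0, 3.5], 0.25]
    - [[0.8, 4.3, 0], [0, 0, 4.5], 0.25]
    - [[0.95, 5, 0], [0, 0, 5], 0.25]
    - [[1, 5.6, 0], [0, 0, 5], 0.25]

```text
clock: 5.2
position: [0.5207, -0.2065, 0.0097]
ee_rot: [2.319, 2.118, -0.0]
force: [-0.1, -1.0, 0.2]
width: 0.245
gripper_force: 0.5
```

```bash
cat > wd.py <<'E'
from h import *
d=arm.get_image("top"); im=d["img"]; hsv=cv2.cvtColor(im,cv2.COLOR_RGB2HSV)
cv2.imwrite("pics/tw.png",cv2.resize(im[180:420,300:580,::-1],None,fx=2.5,fy=2.5))
d=arm.get_image("scene"); cv2.imwrite("pics/sw.png",cv2.resize(d["img"][90:290,150:420,::-1],None,fx=2.5,fy=2.5))
s=arm.observe(); print(s["clock"],s["position"],s["ee_rot"],s["force"])
E
python3 wd.py
```

```text
5.3 [ 0.52067468 -0.20593686  0.00961682] [-2.31881725e+00 -2.11926150e+00 -2.65152557e-04] [-0.09584141  0.31866868 -0.1819645 ]
```

View pics/tw.png

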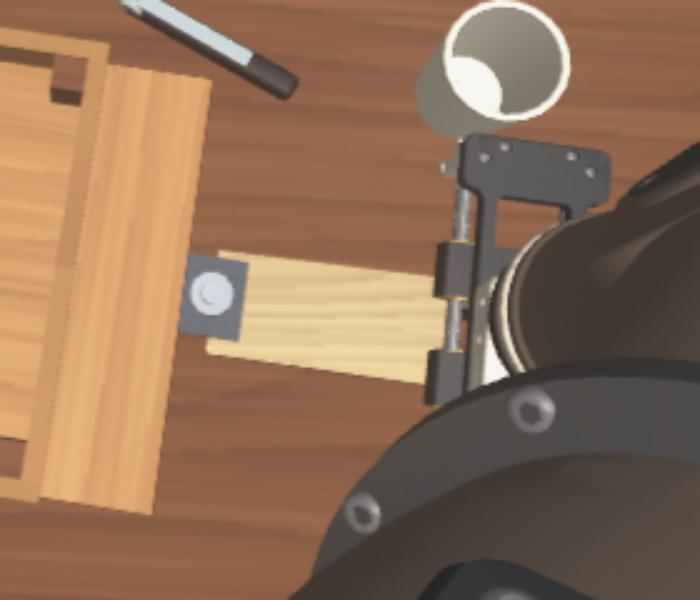

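The wedge is square to the crate and centred under the bracket, with its thin end at crop (212,300). I'll keep pushing while watching the force.

jog_arm:
  rows:
    - [[0.05, 0.6, 0], [0, 0, 0.5], 0.25]
    - [[0.1, 1.1, 0], [0, 0, 1], 0.25]
    - [[0.2, 1.6, 0], [0, 0, 1], 0.25]
    - [[0.25, 2, 0], [0, 0, 1], 0.25]
    - [[0.25, 2, 0], [0, 0, 1], 0.25]

```text
clock: 5.92
position: [0.5232, -0.1864, 0.0097]
ee_rot: [2.3, 2.139, 0.0]
force: [-0.0, 0.7, -0.9]
width: 0.247
gripper_force: 0.0
```

jog_arm:
  rows:
    - [[0.05, 0.4, 0], [0, 0, 0], 0.25]
    - [[0.1, 0.8, 0], [0, 0, 0], 0.25]
    - [[0.1, 0.8, 0], [0, 0, 0], 0.25]

```text
clock: 6.3
position: [0.5242, -0.1785, 0.0097]
ee_rot: [2.301, 2.139, 0.0]
force: [0.7, -0.6, -0.3]
width: 0.25
gripper_force: 0.0
```

jog_arm:
  rows:
    - [[0.05, 0.3, 0], [0, 0, 0], 0.25]
    - [[0.1, 0.6, 0], [0, 0, 0], 0.25]
    - [[0.1, 0.6, 0], [0, 0, 0], 0.25]

```text
clock: 6.68
position: [0.5252, -0.1726, 0.0097]
ee_rot: [2.301, 2.139, 0.0]
force: [-0.2, 0.5, -0.4]
width: 0.249
gripper_force: 0.0
```

jog_arm:
  rows:
    - [[0.05, 0.3, 0], [0, 0, 0], 0.25]
    - [[0.05, 0.5, 0], [0, 0, 0], 0.25]
    - [[0.05, 0.5, 0], [0, 0, 0], 0.25]

```text
clock: 7.05
position: [0.5256, -0.1676, 0.0097]
ee_rot: [2.301, 2.139, 0.0]
force: [-0.0, -0.2, -0.4]
width: 0.249
gripper_force: 0.0
```

jog_arm:
  rows:
    - [[0, 0.3, 0], [0, 0, 0], 0.25]
    - [[0.05, 0.5, 0], [0, 0, 0], 0.25]
    - [[0.05, 0.5, 0], [0, 0, 0], 0.25]

```text
clock: 7.42
position: [0.5261, -0.1628, 0.0097]
ee_rot: [2.301, 2.139, -0.0]
force: [-0.1, -1.4, 0.5]
width: 0.248
gripper_force: 0.1
```

jog_arm:
  rows:
    - [[0, 0.2, 0], [0, 0, 0], 0.25]
    - [[0.05, 0.4, 0], [0, 0, 0], 0.25]
    - [[0.05, 0.4, 0], [0, 0, 0], 0.25]

```text
clock: 7.8
position: [0.5263, -0.1612, 0.0099]
ee_rot: [2.301, 2.135, -0.003]
force: [-0.5, -6.6, -2.3]
width: 0.25
gripper_force: 3.9
```

jog_arm:
  rows:
    - [[0, 0.2, 0], [0, 0, 0], 0.25]
    - [[0.05, 0.4, 0], [0, 0, 0], 0.25]
    - [[0.05, 0.4, 0], [0, 0, 0], 0.25]

```text
clock: 8.18
position: [0.5264, -0.1599, 0.0102]
ee_rot: [2.301, 2.13, -0.007]
force: [-1.0, -15.0, -3.9]
width: 0.249
gripper_force: 7.5
```

jog_arm:
  rows:
    - [[0, 0, 0], [0, 0, 0], 0.25]
    - [[0, -0.5, 0], [0, 0, 0], 0.25]
    - [[-0.3, -2.5, 0], [0, 0, 0], 0.25]
    - [[-0.3, -2.5, 4], [0, 0, 0], 0.1]
    - [[-0.3, -2.5, 10], [0, 0, 0], 0]
    - [[-0.3, -2.5, 12], [0, 0, 0], 0]

```text
clock: 8.93
position: [0.5254, -0.1803, 0.1327]
ee_rot: [2.299, 2.137, 0.004]
force: [0.7, -0.1, -0.6]
width: 0.011
gripper_force: 0.0
```

```bash
python3 wd.py
```

```text
9.025 [ 0.52543097 -0.17986784  0.13166854] [2.29836754 2.13769449 0.00436008] [-0.11797305 -0.71455056  0.47404229]
```

View pics/sw.png

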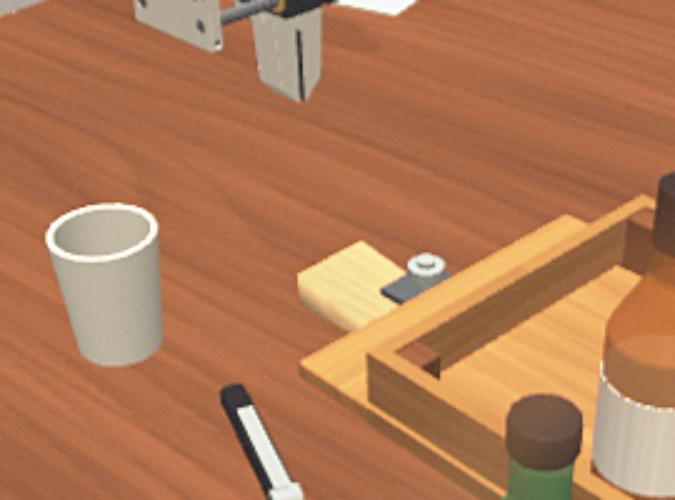

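The wedge lies under the foot, at about (355,280) in the crop, and the scene is undisturbed. Next I'll move over the ledge with the fingers shut.

jog_arm:
  rows:
    - [[0.5, 5, 0], [0, 0, 0], 0]
    - [[1, 11, 0], [0, 0, 0], 0]
    - [[1.4, 16.2, 0], [0, 0, 0], 0]
    - [[1.4, 16.2, -3], [0, 0, 0], 0]
    - [[1.4, 16.2, -6], [0, 0, 0], 0]
    - [[1.4, 16.2, -6], [0, 0, 0], 0]

```text
clock: 9.78
position: [0.5357, -0.0173, 0.0672]
ee_rot: [-2.298, -2.137, 0.007]
force: [0.8, 0.2, 0.7]
width: 0.005
gripper_force: 0.0
```

jog_arm:
  rows:
    - [[0.2, 0, -0.7], [0, 0, 0], 0]
    - [[0.3, 0, -1.2], [0, 0, 0], 0]
    - [[0.3, 0, -1.4], [0, 0, 0], 0]
    - [[0.3, 0, -1.4], [0, 0, 0], 0]

```text
clock: 10.28
position: [0.5412, -0.0181, 0.0559]
ee_rot: [2.301, 2.138, 0.0]
force: [-0.0, 0.2, 0.1]
width: 0.004
gripper_force: 0.0
```

jog_arm:
  rows:
    - [[0, 0, -0.1], [0, 0, 0], 0]
    - [[0, 0, -0.3], [0, 0, 0], 0]
    - [[0, 0, -0.3], [0, 0, 0], 0]

```text
clock: 10.65
position: [0.541, -0.018, 0.0527]
ee_rot: [2.301, 2.138, -0.0]
force: [0.0, 0.3, -0.6]
width: 0.006
gripper_force: 0.0
```

jog_arm:
  rows:
    - [[0, 0, -0.1], [0, 0, 0], 0]
    - [[0, 0, -0.2], [0, 0, 0], 0]
    - [[0, 0, -0.2], [0, 0, 0], 0]

```text
clock: 11.02
position: [0.5411, -0.0181, 0.0522]
ee_rot: [-2.301, -2.138, -0.002]
force: [-7.1, 2.6, 23.0]
width: 0.004
gripper_force: 11.7
```

jog_arm:
  rows:
    - [[0, 0, -0.1], [0, 0, 0], 0]
    - [[0, 0, -0.2], [0, 0, 0], 0]
    - [[0, 0, -0.2], [0, 0, 0], 0]

```text
clock: 11.4
position: [0.5413, -0.0181, 0.0518]
ee_rot: [-2.301, -2.137, -0.005]
force: [-15.1, 4.3, 48.3]
width: 0.001
gripper_force: 24.4
```

The ledge held: about 0.5 mm of travel at the fingertips went with a rise from 23 to 48 N. It's steady, so I'll lift off.

jog_arm:
  rows:
    - [[0, 0, 0.2], [0, 0, 0], 0]
    - [[0, 0, 0.2], [0, 0, 0], 0]
    - [[0, 0, 0.2], [0, 0, 0], 0]
    - [[0, 0, 2], [0, 0, 0], 0]
    - [[0, 0, 7], [0, 0, 0], 0]
    - [[0, -5, 12], [0, 0, 0], 0]
    - [[0, -10, 15], [0, 0, 0], 0]
    - [[0, -10, 15], [0, 0, 0], 0]

```text
clock: 12.4
position: [0.5417, -0.1235, 0.2024]
ee_rot: [2.304, 2.127, 0.004]
force: [-1.1, -0.1, -0.1]
width: 0.003
gripper_force: 0.0
```

```bash
python3 wd.py; python3 - <<'E'
from h import *
d=arm.get_image("scene"); P=cloud(d)
import pickle; P0=cloud(pickle.load(open("scene.pkl","rb")))
a=(abs(P0[...,2]-.052)<.004)&(P0[...,1]<.02)&(P0[...,1]>-.07)&(abs(P0[...,0]-.54)<.12)
print(a.sum(),np.median((P-P0)[a],0))
E
```

```text
12.5 [ 0.54114925 -0.11870307  0.19942388] [2.30249754e+00 2.13572769e+00 1.59019577e-03] [-0.24756809  0.25108816 -0.3141533 ]
1483 [6.47984237e-05 5.42452698e-05 5.96371815e-05]
```

View pics/sw.png

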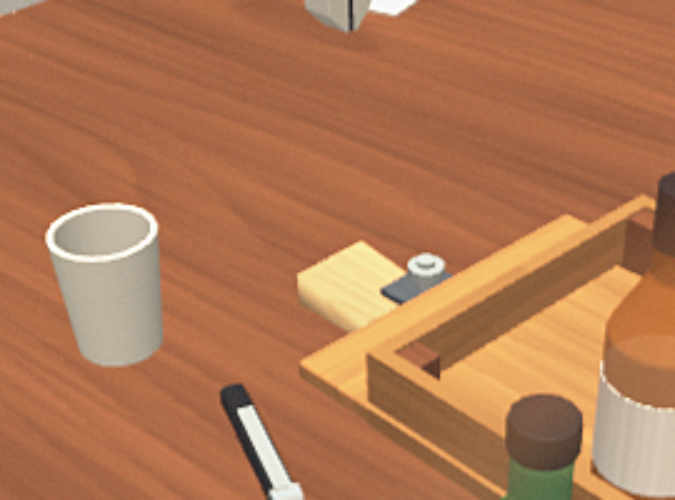

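The wedge is still in place at about (355,280), the ledge's height is unchanged, and the tumbler and corkscrew have not moved. I'm handing in.

```bash
python3 -c "
from cell import arm
print(arm.sign_off())"
```

```text
the job is handed in; nothing more can be done
None
```

I pushed the wedge under the foot until the push reached 15 N; the ledge then stayed steady under a 48 N press, and I handed the job in at about 12.5 s with the wedge in place and the ledge at its original height.

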